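# Find the germanium lens blank by its weight and snap it into the holder

## Task

One of the three look-alike lens blanks in the white rack is germanium, twice as heavy as the two silicon ones: find it by feel, lifting blanks only just clear of their seats, still within their wells, and pausing there for a second to judge the load; silicon ones go straight back down on their own seats and never leave their wells. Then take the germanium blank to the round holder and press it down, gently but firmly and without letting it drop in, until it has snapped fully home and sits flush. The crystals are brittle, so never force or knock them, and leave everything else where it is.

Things in the scene. Friction and masses are not known exactly. Their poses are not given: they have to be found in the camera images.
- blank_a: one of three look-alike lens blanks: a dark grey crystal cylinder, 50 mm across and 38 mm high, bonded on a bright aluminium shank, 36 mm across and 16 mm long, that points down. Origin: centre of the shank's foot; z up the axis. The shank's foot tapers (31 mm at the foot, full width 6 mm up); a groove runs round it 10 mm above the foot
- blank_b: another such blank, same shape and origin. Each stands in a well of the rack, the crystal's underside on the rack's top face; which of the three is the heavy one is drawn anew each time
- blank_c: the third such blank. One of the three is germanium, about 0.44 kg (4.3 N), the other two silicon, about 0.21 kg (2.1 N), each within 5 %; nothing but the load tells them apart
- rack: fixed slippery white PTFE rack, a bar 228 x 74 x 24 mm with three round wells along its midline at x = -74, 0 and +74 mm. Origin: centre of its underside on the worktop; x along the row, z up. Wells: 39 mm wide, 18 mm deep from the top face (z = 24 mm). A seated blank's origin is at z = 8 mm. 24 mm remain between neighbouring crystals, so grip across the row
- holder: fixed snap-in lens holder: aluminium base 98 x 98 x 8 mm with a round turret (75 mm across at the lip), its top face 28 mm above the worktop, and in it a bore 37.6 mm wide (flared to 40 mm at the mouth) and 20 mm deep. Origin: centre of its underside; z up. A blank is home when the crystal's underside lies on the turret's top face (the blank's origin is then at z = 12 mm)
- holder_seat (a point): centre of the bore's mouth, level with the turret's top face. Three spring plungers stand into the bore 7 mm below the mouth and snap into the shank's groove; driving the shank's taper past them takes about 15 N in all, the blank's weight included, then less until it is home
- tweezers: bystander: steel tweezers, 124 mm long, lying flat; origin at the centre of its underside
- hex_key: bystander: L-shaped hex key, 84 x 30 mm, lying flat; origin at the centre of its underside
- die_body: bystander: steel pellet-die sleeve, 56 mm across, 44 mm high, by the tall microscope that stands right of the work (keep the arm clear of it); origin at the centre of its underside
- die_plunger: bystander: steel die plunger standing on its head, 33 mm across, 52 mm high; origin at the centre of its underside
- memory_stick: bystander: blue memory stick, 52 x 17 x 8 mm; origin at the centre of its underside
Mind the look-alikes: they are no part of the job. Leave any yellow look-alike of the blank_c alone.

How it is judged:
On the way:
1. the germanium blank is held just clear of its seat (2 to 14 mm), still within its well, while the others rest in theirs (((z of blank_a in the frame of rack between 0.01 and 0.022 m and contact force between blank_a and the fingers above 1 N and contact force between each of blank_b, blank_c and rack below 3.5 N) or (z of blank_b in the frame of rack between 0.01 and 0.022 m and contact force between blank_b and the fingers above 1 N and contact force between each of blank_a, blank_c and rack below 3.5 N) or (z of blank_c in the frame of rack between 0.01 and 0.022 m and contact force between blank_c and the fingers above 1 N and contact force between each of blank_a, blank_b and rack below 3.5 N))), for 0.4 s.
At the end, for the whole second after the job is handed in: The germanium blank sits upright in the holder's bore, its underside within 1.5 mm of the turret's top face and its axis within 2 mm of the bore's; both silicon blanks stand seated (within 1.5 mm) in the wells where they started; everything is released and at rest ((((horizontal distance between blank_a and holder_seat below 0.002 m and z of blank_a in the frame of holder below 0.0135 m and angle between blank_a's own z axis and vertical below 0.05 rad and linear speed of blank_a below 0.02 m/s) and (distance of blank_b from where it was at the start of the episode below 0.006 m and z of blank_b in the frame of rack below 0.0095 m and contact force between blank_b and rack below 3.5 N and angle between blank_b's own z axis and vertical below 0.05 rad and linear speed of blank_b below 0.02 m/s) and (distance of blank_c from where it was at the start of the episode below 0.006 m and z of blank_c in the frame of rack below 0.0095 m and contact force between blank_c and rack below 3.5 N and angle between blank_c's own z axis and vertical below 0.05 rad and linear speed of blank_c below 0.02 m/s)) or ((horizontal distance between blank_b and holder_seat below 0.002 m and z of blank_b in the frame of holder below 0.0135 m and angle between blank_b's own z axis and vertical below 0.05 rad and linear speed of blank_b below 0.02 m/s) and (distance of blank_a from where it was at the start of the episode below 0.006 m and z of blank_a in the frame of rack below 0.0095 m and contact force between blank_a and rack below 3.5 N and angle between blank_a's own z axis and vertical below 0.05 rad and linear speed of blank_a below 0.02 m/s) and (distance of blank_c from where it was at the start of the episode below 0.006 m and z of blank_c in the frame of rack below 0.0095 m and contact force between blank_c and rack below 3.5 N and angle between blank_c's own z axis and vertical below 0.05 rad and linear speed of blank_c below 0.02 m/s)) or ((horizontal distance between blank_c and holder_seat below 0.002 m and z of blank_c in the frame of holder below 0.0135 m and angle between blank_c's own z axis and vertical below 0.05 rad and linear speed of blank_c below 0.02 m/s) and (distance of blank_a from where it was at the start of the episode below 0.006 m and z of blank_a in the frame of rack below 0.0095 m and contact force between blank_a and rack below 3.5 N and angle between blank_a's own z axis and vertical below 0.05 rad and linear speed of blank_a below 0.02 m/s) and (distance of blank_b from where it was at the start of the episode below 0.006 m and z of blank_b in the frame of rack below 0.0095 m and contact force between blank_b and rack below 3.5 N and angle between blank_b's own z axis and vertical below 0.05 rad and linear speed of blank_b below 0.02 m/s)))); the robot touches nothing.
It fails at once if a blank is raised more than 15 mm, out of its well, while the germanium one still rests in the rack (on which only that one presses with more than 3.5 N) ((z of blank_a in the frame of rack above 0.023 m and contact force between any of blank_b, blank_c and rack above 3.5 N) or (z of blank_b in the frame of rack above 0.023 m and contact force between any of blank_a, blank_c and rack above 3.5 N) or (z of blank_c in the frame of rack above 0.023 m and contact force between any of blank_a, blank_b and rack above 3.5 N)).
It fails at once if two blanks are out of their wells (both shifted by more than 20 mm) (distance of each of blank_a, blank_b from where it was at the start of the episode above 0.02 m or distance of each of blank_a, blank_c from where it was at the start of the episode above 0.02 m or distance of each of blank_b, blank_c from where it was at the start of the episode above 0.02 m).
It fails at once if a blank is pressed or knocked against the holder or the rack with more than 60 N (contact force between any of blank_a, blank_b, blank_c and holder above 60 N or contact force between any of blank_a, blank_b, blank_c and rack above 60 N).
It fails at once if a blank is let fall into the holder: unheld, it drops faster than 0.15 m/s through the upper part of the bore ((horizontal distance between blank_a and holder_seat below 0.01 m and z of blank_a in the frame of holder between 0.017 and 0.03 m and contact force between blank_a and the fingers below 0.5 N and linear speed of blank_a above 0.15 m/s) or (horizontal distance between blank_b and holder_seat below 0.01 m and z of blank_b in the frame of holder between 0.017 and 0.03 m and contact force between blank_b and the fingers below 0.5 N and linear speed of blank_b above 0.15 m/s) or (horizontal distance between blank_c and holder_seat below 0.01 m and z of blank_c in the frame of holder between 0.017 and 0.03 m and contact force between blank_c and the fingers below 0.5 N and linear speed of blank_c above 0.15 m/s)).
It fails at once if a bystander is shifted by more than 20 mm (distance of any of tweezers, hex_key, die_body, die_plunger, memory_stick from where it was at the start of the episode above 0.02 m).
It also fails if it takes over 64 s, if anything falls off the work surface, if the arm or the gripper's body presses on something with over 40 N, if the wrist force passes 120 N, or if a joint passes its speed limit or range.

## Robot

A 6-joint arm with a two-finger parallel gripper is mounted at the origin on a cart in front of the work surface, level with it; the furniture and walls round the work are solid. World frame = base frame: x ahead of the robot, y to its left, z up, the work surface at z = 0. Lengths are in m, angles in rad, forces in N, time in s.
With the tool pointing down it reaches from about 0.4 to 0.925 m from the base axis. Payload 12.5 kg.
Tool frame: the origin (TCP) lies midway between the tips of the shut fingers; the grasp point (between the pads) lies 19 mm behind it; z points along the fingers, y is the line along which they close (so a half turn about z gives the same grasp; the last joint's range is limited). The gripper opens to 95 mm and grips with 3 to 60 N. Pads are 20 mm wide; open, the fingers measure 119 mm over their backs; the gripper's body (75 mm by 180 mm) begins 59 mm behind the grasp point.
Start: joints at [1.044, 0.491, 1.559, -0, 1.092, -0.106], TCP at [0.255, 0.571, 0.215] pointing down, gripper open.
Joint ranges: [-3.1, 3.1], [-0.84, 2.19], [0.05, 2.79], [-1.13, 4.28], [0.06, 2.93], [-2.69, 2.69]. Speed limits (rad/s): [2.22, 2.22, 2.79, 3.14, 3.14, 3.14].

## Interface

Orientations are given as a rotation vector (axis times angle).
In Python, from bench import arm gives the robot as it stands. Calls block until the motion is done:
- arm.move_to(position, orientation): joint-space move of the TCP to a pose.
- arm.line_to(position, frame=None, vel=0.15, f_stop=None): straight line of the TCP; frame=None keeps the orientation; vel is the mean speed in m/s. With f_stop (N) it stops when the force on the tool has changed by that much, and returns True; else False.
- arm.move_j(angles): joint-space move.
- arm.set_gripper(opening): opening from 0.0 (shut) to 1.0 (fully open); the grip force is fixed at half the most; returns when the fingers have stopped.
- arm.wait(seconds).
- arm.solve_ik(position, orientation): joint angles nearest the present ones, or None.
- arm.snapshot(name): name is "scene" or "top" or "wrist"; returns a dict with "pixels" (400x640x3 uint8, red, green, blue), "fx", "fy", "cx", "cy" (pixels), "eye" and "orientation" of the camera in the world; the wrist camera has in their place "hand_eye" (4x4, takes a point from camera to tool coordinates, whose origin is the TCP and whose axes are the flange's). Camera axes: x right, y down, z forward; pixel columns grow to the right and rows downward; lengths in m; the calibration is good to about 2 mm. A picture is of the moment at which its call begins: read the wrist's pose just before it. There is no depth.
A pose or a line that the arm cannot do raises arm.MotionError and nothing moves.
- arm.finish_job(): hands the job in; it is judged then, once.
Trained networks look in the newest picture that a camera, given by its name, has taken for a name from the list of things; names that differ only in an ending like _2 or _b are one class to them, and where a whole thing is asked for, a point or a joint stands for the part that bears it (a point fixed in the world has none). Each returns a list of dicts, best first, with "conf" (0 to 1); they miss things now and then, are a little off and sometimes report something else, mostly with a low value. They report only what shows in the picture. A call takes as long as a camera call. They do not tell look-alikes from the thing itself.
- arm.trace(camera, name): "pixels" (400x640 bool, what is visible of it) and "position" ([column, row] in pixels, amid what is visible of it).
Readings, each from a call of its own:
- arm.get_time(): time.
- arm.get_joints(): joint angles.
- arm.get_joint_vel(): joint speeds.
- arm.get_tau(): joint torques, N m.
- arm.get_tcp_pos(): TCP position.
- arm.get_tool_rot(): TCP orientation.
- arm.get_ft_force(): force on the tool from outside, world axes, zero at the start.
- arm.get_ft_torque(): the same for the moment, N m.
- arm.get_finger_gap(): opening from 0.0 (shut) to 1.0 (fully open).
- arm.get_grip_force(): force on a finger pad.
Only numpy, scipy, OpenCV 4.12 (cv2) and the standard library are available. Lean on these libraries where they do the work, as an engineer would, in place of code of your own. Each camera call takes 0.05 s, during which the arm holds its last target. There are 200 camera calls.

## Working session

There is one attempt and no reset: what is moved stays moved. The work goes in short steps, each a Python script; the robot and the scene stay as the last script left them, time stands still between calls to the robot, and variables do not carry over. Pictures are saved under pics/ and viewed, at most 10 in all, crops included, and the job is handed in when it is done.

```bash
mkdir -p pics
cat > h.py <<'E'
from bench import arm
import numpy as np, cv2
from scipy.spatial.transform import Rotation as R
def rot(o):
    o=np.array(o,float); return o if o.shape==(3,3) else R.from_rotvec(o).as_matrix()
def ray(s,uv,z):
    d=rot(s["orientation"])@np.array([(uv[0]-s["cx"])/s["fx"],(uv[1]-s["cy"])/s["fy"],1.])
    e=np.array(s["eye"]); return e+d*(z-e[2])/d[2]
def save(s,n): cv2.imwrite(f"pics/{n}.png",cv2.cvtColor(s["pixels"],cv2.COLOR_RGB2BGR))
E
python3 - <<'E'
from h import *
for c in("top","scene"):
    s=arm.snapshot(c); save(s,c+"1"); print(c,np.round(s["eye"],3),np.round(rot(s["orientation"]),2).tolist(),s["fx"])
    for n in("blank_a","rack","holder","die_plunger"):
        for t in arm.trace(c,n): print(c,n,round(t["conf"],2),np.round(t["position"]),t["pixels"].sum(),np.round(ray(s,t["position"],0.07),3))
print(arm.get_tool_rot())
E
```

```text
top [0.38  0.126 1.193] [[-0.01, -0.99, 0.17], [-1.0, 0.01, 0.01], [-0.02, -0.17, -0.99]] 512.988298635496
top blank_a 0.82 [317. 200.] 443 [0.575 0.135 0.07 ]
top blank_a 0.66 [320. 235.] 392 [0.498 0.128 0.07 ]
top blank_a 0.65 [314. 170.] 413 [0.643 0.141 0.07 ]
top blank_a 0.65 [266. 236.] 407 [0.495 0.248 0.07 ]
top rack 0.94 [315. 216.] 1903 [0.539 0.139 0.07 ]
top holder 0.75 [204. 232.] 1693 [0.506 0.385 0.07 ]
top die_plunger 0.67 [433. 200.] 189 [ 0.571 -0.122  0.07 ]
scene [ 0.115 -0.314  0.748] [[0.67, -0.55, 0.5], [-0.74, -0.49, 0.46], [-0.01, -0.68, -0.74]] 426.8289482008665
scene blank_a 0.97 [250. 190.] 524 [0.473 0.222 0.07 ]
scene blank_a 0.96 [310. 191.] 516 [0.559 0.123 0.07 ]
scene blank_a 0.84 [291. 212.] 542 [0.49  0.112 0.07 ]
scene blank_a 0.73 [331. 172.] 516 [0.63  0.126 0.07 ]
scene holder 0.81 [218. 169.] 1130 [0.468 0.326 0.07 ]
scene die_plunger 0.44 [413. 264.] 171 [ 0.549 -0.147  0.07 ]
[-6.56150464e-01 -3.07229270e+00 -3.34661990e-05]
```

Run:
```python
import cv2
i=cv2.imread("pics/top1.png")[120:300,130:490]; cv2.imwrite("pics/top1c.png",cv2.resize(i,(800,400),interpolation=cv2.INTER_CUBIC))
```

```text
(no output)
```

View pics/top1c.png

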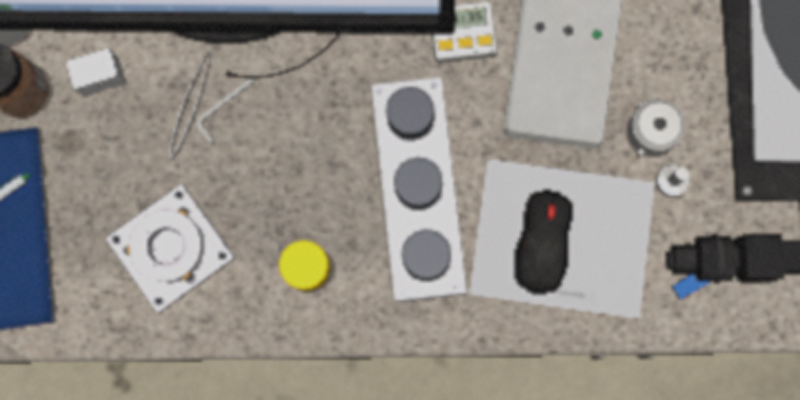

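View pics/scene1.png

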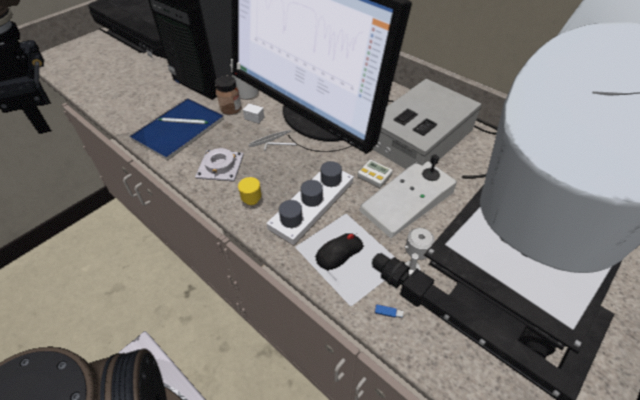

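The wrist's candidates are the four "blank" hits in the top image: (314,170), (317,200) and (320,235) are dark grey and stand in the white rack. (266,236) is the yellow look-alike, outside the rack, and stays put. The holder is at (204,232), with its bore about (205,230). The enlarged crop confirms this. Next come close-up wrist views.

```bash
cat >> h.py <<'E'
def down(yaw):  # tool z down, tool y axis at angle yaw from world x
    y=np.array([np.cos(yaw),np.sin(yaw),0]); z=np.array([0,0,-1.]); return R.from_matrix(np.c_[np.cross(y,z),y,z]).as_rotvec()
def wshot():
    p=np.array(arm.get_tcp_pos()); q=rot(arm.get_tool_rot()); s=arm.snapshot("wrist"); H=np.array(s["hand_eye"])
    s["eye"]=p+q@H[:3,3]; s["orientation"]=q@H[:3,:3]; return s
E
python3 - <<'E'
from h import *
r=np.arctan2(0.013,0.145)
best=None
for y in (r+np.pi/2,r-np.pi/2):
    j=arm.solve_ik([0.57,0.135,0.26],down(y)); print(y,np.round(j,2) if j is not None else None)
s=arm.snapshot("wrist"); print(np.round(s["hand_eye"],3).tolist(),s["fx"])
yaw=min((r+np.pi/2,r-np.pi/2),key=lambda y:abs(arm.solve_ik([0.57,0.135,0.26],down(y))[5]))
H=np.array(s["hand_eye"]); q=rot(down(yaw))
for n,t in(("rack",[0.57,0.135]),("hold",[0.505,0.385])):
    p=np.array([*t,0.26]); off=q@H[:3,3]
    p[:2]-=off[:2]+ (q@H[:3,2])[:2]*0.2/1
    try: arm.move_to(p,down(yaw))
    except arm.MotionError as e: print(e,p); continue
    s=wshot(); save(s,"w_"+n); print(n,p,s["eye"])
    for k in("blank_a","holder","rack"):
        for t in arm.trace("wrist",k): print(k,round(t["conf"],2),np.round(t["position"]),t["pixels"].sum(),np.round(ray(s,t["position"],0.062),4))
print(yaw,arm.get_time())
a=cv2.imread("pics/w_rack.png");b=cv2.imread("pics/w_hold.png")
if b is not None: cv2.imwrite("pics/w.png",cv2.resize(np.vstack([a,b]),(480,600),interpolation=cv2.INTER_AREA))
E
```

```text
1.6602124335424866 [ 0.12  0.39  1.6  -0.    1.15 -1.54]
-1.4813802200473065 [0.12 0.39 1.6  0.   1.15 1.6 ]
[[0.001, -0.968, -0.25, 0.07], [1.0, 0.001, -0.0, 0.001], [0.0, -0.25, 0.968, -0.17], [0.0, 0.0, 0.0, 1.0]] 346.80080811728214
rack [0.59024479 0.13586407 0.26      ] [0.52055545 0.13127991 0.42960087]
blank_a 0.91 [316.  89.] 1963 [0.5029 0.1266 0.062 ]
blank_a 0.83 [317. 155.] 1671 [0.5693 0.1342 0.062 ]
blank_a 0.6 [432.  92.] 2186 [0.4952 0.244  0.062 ]
blank_a 0.47 [314. 132.] 6829 [0.5459 0.1288 0.062 ]
blank_a 0.39 [540. 123.] 7059 [0.5154 0.3612 0.062 ]
holder 0.72 [537. 121.] 6955 [0.5137 0.358  0.062 ]
rack 0.72 [316. 134.] 6728 [0.5474 0.1307 0.062 ]
hold [0.52524479 0.38586407 0.26      ] [0.45620817 0.37980558 0.42963865]
blank_a 0.92 [ 81. 126.] 2557 [0.4976 0.135  0.062 ]
blank_a 0.76 [ 95. 190.] 2352 [0.5656 0.1442 0.062 ]
blank_a 0.58 [109. 236.] 440 [0.6181 0.1568 0.062 ]
blank_a 0.57 [199. 130.] 2085 [0.491  0.2576 0.062 ]
holder 0.93 [326. 158.] 6429 [0.5075 0.392  0.062 ]
rack 0.86 [120. 166.] 6342 [0.5358 0.1731 0.062 ]
1.6602124335424866 3.9417
```

View pics/w.png

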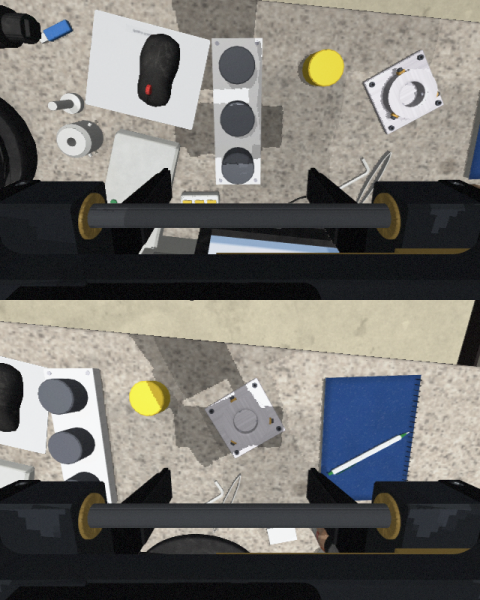

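The wrist view shows the three grey blanks in the rack at about (316,89), (317,155) and (314,220), in full-image pixels. The yellow one is at (432,92) and the holder at (326,158) in the second picture. Next I'll take overhead close-ups with the camera right above each target, so height causes no parallax.

Run:
```python
from h import *
yaw=1.6602; T=[]
for n,t in(("hold",[0.507,0.389]),("near",[0.501,0.127]),("mid",[0.572,0.134])):
    q=rot(down(yaw)); H=np.array(arm.snapshot("wrist")["hand_eye"]); p=np.array([*t,0.19]); p[:2]-=(q@H[:3,3])[:2]
    arm.move_to(p,down(yaw)); arm.wait(0.2); s=wshot(); save(s,"c_"+n)
    print(n,p,s["eye"])
    for k in(["holder"] if n=="hold" else ["blank_a","rack"]):
        for t in arm.trace("wrist",k):
            m=t["pixels"].astype(np.uint8); c=max(cv2.findContours(m,0,1)[0],key=cv2.contourArea); e=cv2.fitEllipse(cv2.convexHull(c))
            z=0.028 if k=="holder" else .024 if k=="rack" else .062
            print(k,round(t["conf"],2),np.round(e[0]),np.round(e[1]),np.round(ray(s,e[0],z),4),"box",np.round(cv2.minAreaRect(c)[1]),round(cv2.minAreaRect(c)[2],1))
    T.append(s["pixels"][:240])
cv2.imwrite("pics/c.png",cv2.resize(np.vstack(T)[:,:,::-1],(533,600),interpolation=cv2.INTER_AREA)); print(arm.get_time())
```

```text
hold [0.57651321 0.39422827 0.19      ] [0.50640705 0.38908308 0.36163044]
holder 0.89 [323. 114.] [127. 136.] [0.513  0.3939 0.028 ] box [101. 102.] 58.7
near [0.57051168 0.13222899 0.19      ] [0.50108879 0.12800216 0.35948132]
blank_a 0.97 [317. 106.] [58. 60.] [0.5007 0.1261 0.062 ] box [58. 57.] 90.0
blank_a 0.76 [318. 256.] [49. 54.] [0.6347 0.1394 0.062 ] box [39. 52.] 90.0
blank_a 0.75 [317. 190.] [56. 60.] [0.5715 0.1331 0.062 ] box [59. 55.] 90.0
blank_a 0.7 [455. 110.] [60. 71.] [0.4928 0.2412 0.062 ] box [58. 70.] 90.0
rack 0.93 [316. 157.] [103. 283.] [0.5479 0.1299 0.024 ] box [209.  82.] 90.0
mid [0.64151034 0.13922861 0.19      ] [0.57128582 0.13403641 0.35992353]
blank_a 0.86 [318. 111.] [58. 61.] [0.5742 0.1332 0.062 ] box [60. 57.] 90.0
blank_a 0.79 [463.  25.] [61. 81.] [0.4984 0.2413 0.062 ] box [59. 74.] 90.0
blank_a 0.75 [317.  14.] [62. 81.] [0.5014 0.126  0.062 ] box [54. 62.] 90.0
blank_a 0.59 [318. 193.] [56. 60.] [0.6449 0.14   0.062 ] box [54. 59.] 0.0
rack 0.67 [317.   4.] [ 85. 806.] [0.4842 0.1249 0.024 ] box [225.  85.] 90.0
6.95
```

View pics/c.png

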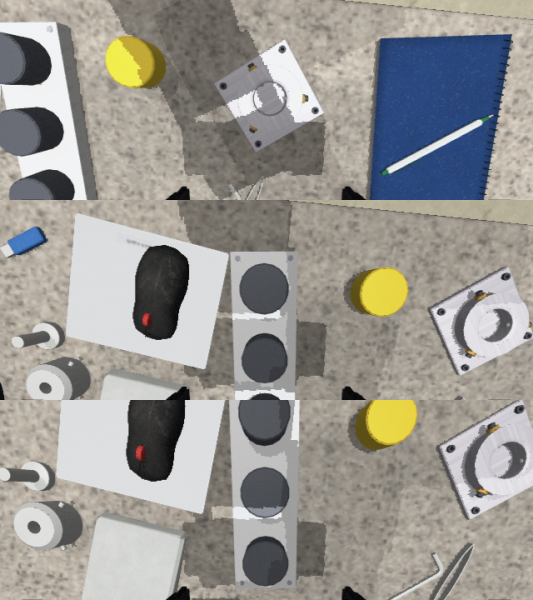

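The holder fills the first panel with its bore near full-image (324,117). The blanks line up in the image along column 317, and the yellow one is clearly apart from them. I'll enlarge the holder to pin down the bore centre.

Run:
```python
import cv2,numpy as np
i=cv2.imread("pics/c_hold.png")
c=cv2.resize(i[40:190,255:395],(784,840),interpolation=cv2.INTER_CUBIC)
g=cv2.cvtColor(c,cv2.COLOR_BGR2GRAY)
cv2.imwrite("pics/hz.png",cv2.resize(i[50:185,250:400],(660,594),interpolation=cv2.INTER_CUBIC))
```

```text
(no output)
```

View pics/hz.png

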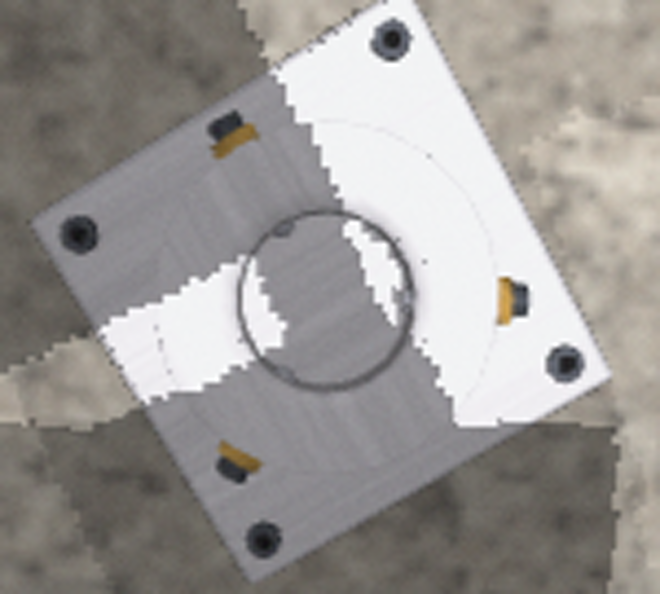

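```bash
cat >> h.py <<'E'
YAW=np.deg2rad(95.4)
B={"near":np.array([.501,.1262]),"mid":np.array([.5745,.1333]),"far":np.array([.648,.1402])}
def feel(n):
    b=B[n]; arm.move_to([*b,.11],down(YAW)); arm.line_to([*b,.033],vel=.1); arm.wait(.3)
    f0=np.array(arm.get_ft_force()); arm.set_gripper(.56); f1=np.array(arm.get_ft_force())-f0
    arm.set_gripper(0.); arm.wait(.2); f2=np.array(arm.get_ft_force())-f0
    print(n,"f0",f0.round(2),"pre",f1.round(2),"grip",f2.round(2),"gap",arm.get_finger_gap(),arm.get_grip_force())
    p=np.array(arm.get_tcp_pos()); arm.line_to(p+[0,0,.007],vel=.03); arm.wait(.5)
    L=[]
    for _ in range(5): arm.wait(.1); L.append(np.array(arm.get_ft_force())-f0)
    L=np.mean(L,0); print("load",L.round(2),"t",arm.get_time()); return L
def putback():
    p=np.array(arm.get_tcp_pos()); print("stop",arm.line_to(p-[0,0,.0072],vel=.03,f_stop=6)); arm.set_gripper(1.); p[2]=.11; arm.line_to(p,vel=.15)
E
python3 - <<'E'
from h import *
import h
s=dict(fx=346.8,fy=346.8,cx=320,cy=200,eye=[0.50640705,0.38908308,0.36163044])
w=arm.snapshot("wrist"); print(w["cx"],w["cy"],w["fy"]); s.update({k:w[k] for k in("fx","fy","cx","cy")})
s["orientation"]=rot(down(1.6602))@np.array(w["hand_eye"])[:3,:3]
print("bore",ray(s,(323.7,117.9),.028),"bolts",ray(s,(323.4,116.5),.008))
L=feel("mid")
if abs(L[2])<3.2: putback()
E
```

```text
318.6786519157889 196.46383980686946 346.80080811728214
bore [0.51580752 0.39449278 0.028     ] bolts [0.51504628 0.39439249 0.008     ]
mid f0 [ 0.59 -0.07 -0.53] pre [-0.5  -0.53  0.79] grip [-1.25 -0.11  0.71] gap 0.5264418744512467 30.00011111035292
load [-0.41  0.17 -1.31] t 11.4167
stop True
```

```bash
sed -i 's/arm.set_gripper(1.); p\[2\]/print("z",arm.get_tcp_pos()); arm.set_gripper(1.); p[2]/' h.py
python3 - <<'E'
from h import *
L=feel("near")
if abs(L[2])<2.9: putback()
print(arm.get_tcp_pos())
E
```

```text
near f0 [-0.01  0.19  1.58] pre [ 0.28 -0.27 -1.49] grip [ 0.45 -0.63 -1.71] gap 0.5262903617455883 30.000005486408554
load [-0.1   0.02 -3.66] t 17.6083
[0.50100238 0.12616557 0.03999947]
```

```bash
cat >> h.py <<'E'
def avg(n=12):
    L=[]
    for _ in range(n): arm.wait(.05); L.append(arm.get_ft_force())
    return np.mean(L,0).round(2),np.std(L,0).round(2)
E
python3 - <<'E'
from h import *
print(avg())
E
```

```text
(array([ 0.14,  0.21, -2.04]), array([0.52, 0.62, 0.4 ]))
```

The averaged load is 2.0 N, so the near blank is silicon (single readings carry about 0.5 N of noise). I'll put it back and try the far one.

Run:
```python
from h import *
putback(); print("empty",avg())
s=wshot(); save(s,"chk")
L=feel("far"); print(avg(),arm.get_time())
```

```text
stop True
z [0.50109973 0.12620219 0.03273711]
empty (array([ 0.08, -0.04,  0.14]), array([0.55, 0.51, 0.53]))
far f0 [ 0.24 -0.83 -0.8 ] pre [-0.32  0.97  1.14] grip [-0.08 -0.07  0.94] gap 0.5277949621497465 30.000084775638243
load [-0.08  0.81 -3.57] t 25.2917
(array([ 0.07, -0.15, -4.3 ]), array([0.53, 0.34, 0.53])) 25.8917
```

View pics/chk.png

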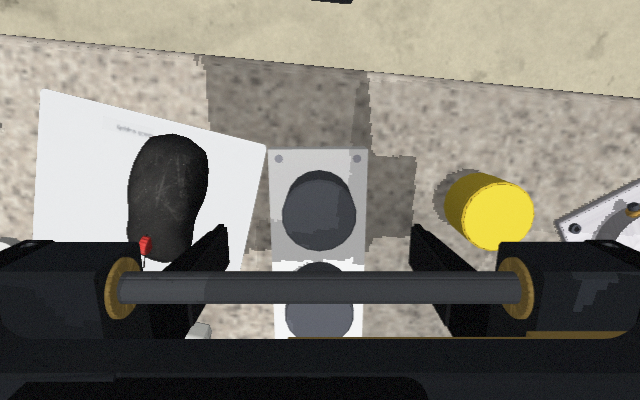

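The far blank weighs 4.3 N, so it is the germanium one. The near blank is seated again (at image (319,210)). Now I'll carry the far one to the holder and lower it in small, force-checked steps.

Run:
```python
from h import *
p=np.array(arm.get_tcp_pos()); arm.line_to([p[0],p[1],.14],vel=.12)
h=[.5156,.3945]
arm.line_to([*h,.14],vel=.15); arm.line_to([*h,.058],vel=.08); arm.wait(.2)
print("free",avg(6))
for z in(.052,.049,.046,.043):
    st=arm.line_to([*h,z],vel=.02,f_stop=8); print(z,st,np.round(arm.get_tcp_pos(),4),avg(5)[0])
    if st: break
print(arm.get_time(),arm.get_finger_gap())
```

```text
free (array([ 0.19,  0.  , -4.42]), array([0.32, 0.51, 0.33]))
0.052 False [0.5155 0.3945 0.0518] [ 0.1  -0.14 -3.97]
0.049 False [0.5155 0.3944 0.0488] [-0.04 -0.07 -4.03]
0.046 False [0.5156 0.3945 0.0458] [ 0.01 -0.23 -4.57]
0.043 False [0.5162 0.3944 0.0431] [ 4.63 -2.15 -2.93]
32.9583 0.5265960797719986
```

Run:
```python
from h import *
h=np.array([.5156,.3945]); z=.043
def comply():
    global h
    f=avg(6)[0]; h=h+np.clip(f[:2]*1.2e-4,-.0008,.0008); return f
for k in range(3):
    f=comply(); print(f,h.round(4)); arm.line_to([*h,z],vel=.02)
for z in(.0415,.040,.0385,.037,.0365,.036):
    st=arm.line_to([*h,z],vel=.02,f_stop=25); f=comply(); print(z,st,np.round(arm.get_tcp_pos(),4),f,h.round(4))
    if st or f[2]>30: break
print(arm.get_time(),arm.get_finger_gap(),arm.get_grip_force())
```

```text
[ 4.66 -2.3  -3.01] [0.5162 0.3942]
[ 3.71 -0.77 -1.83] [0.5166 0.3941]
[ 1.79  1.11 -0.77] [0.5168 0.3943]
0.0415 False [0.5168 0.3943 0.0416] [-0.06  1.38  2.62] [0.5168 0.3944]
0.04 False [0.5165 0.394  0.0392] [ 1.99 -0.43 -9.64] [0.5171 0.3944]
0.0385 False [0.5168 0.3942 0.0383] [  0.02  -1.46 -11.51] [0.5171 0.3942]
0.037 False [0.5172 0.3943 0.0372] [-0.27 -0.23 -6.29] [0.517  0.3942]
0.0365 False [0.5172 0.3944 0.037 ] [-1.71 -0.07  2.43] [0.5168 0.3942]
0.036 False [0.5172 0.3944 0.0369] [-2.   -0.75  8.55] [0.5166 0.3941]
37.9083 0.5253169654843981 30.0014475951275
```

It snapped in: the force turned negative near 0.039, and a hard stop followed at 0.037, as expected for home. A final firm press, then release, retreat and check all three.

Run:
```python
from h import *
h=[.5171,.3943]
arm.line_to([*h,.0355],vel=.01,f_stop=15); print(np.round(arm.get_tcp_pos(),4),avg(4)[0]); arm.line_to([*h,.0368],vel=.02)
arm.set_gripper(1.); arm.line_to([*h,.14],vel=.1)
p=[.5865,.3995,.19]; arm.line_to(p,vel=.15); arm.wait(.2); s=wshot(); save(s,"end_h")
t=arm.trace("wrist","blank_a")
for k in t[:4]:
    c=max(cv2.findContours(k["pixels"].astype(np.uint8),0,1)[0],key=cv2.contourArea); e=cv2.fitEllipse(c); print(k["conf"],ray(s,e[0],.066).round(4))
a=arm.snapshot("scene"); save(a,"end_s")
A=cv2.resize(s["pixels"][30:230,60:460],(600,300)); Bc=cv2.resize(a["pixels"][130:255,170:420],(600,300),interpolation=cv2.INTER_CUBIC)
cv2.imwrite("pics/end.png",np.vstack([A,Bc])[:,:,::-1]); print(arm.get_time(),avg(3))
```

```text
[0.5173 0.3944 0.0369] [-4.85 -2.44 13.59]
0.93 [0.5168 0.3948 0.066 ]
0.8 [0.5032 0.1571 0.066 ]
0.71 [0.5707 0.1549 0.066 ]
0.63 [0.4944 0.2614 0.066 ]
41.775 (array([-0.39, -0.28,  0.17]), array([0.15, 0.38, 0.25]))
```

View pics/end.png

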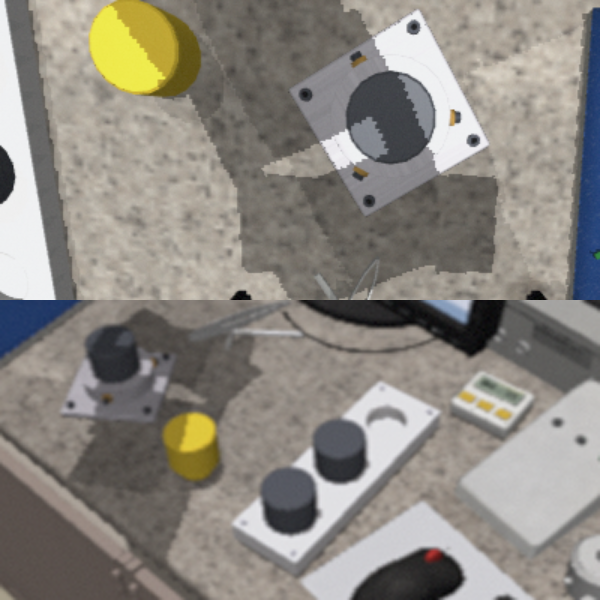

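The germanium blank sits centred and upright in the turret (crop (390,117)). Both silicon blanks are seated in their wells, at (288,500) and (340,450), and the third well is empty. The bystanders in view look undisturbed.

```bash
python3 -c "
from bench import arm
print(arm.finish_job())"
```

```text
the job is handed in; nothing more can be done
None
```

I found the germanium blank by feel in the far well (4.3 N, against about 2 N for each of the other two) and snapped it home in the holder; both silicon blanks are back on their own seats, and the job is handed in (no verdict was returned).

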